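# Load the cold-store carrier, tall canister at the back first

## Robot

A 7-joint arm with a two-finger parallel gripper is mounted at the origin on the work surface. World frame = base frame: x ahead of the robot, y to its left, z up, the work surface at z = 0. Lengths are in m, angles in rad, forces in N, time in s.
With the tool pointing down it reaches from about 0.4 to 0.875 m from the base axis. Payload 6.5 kg.
Tool frame: the origin (TCP) lies on the centre line of the jaws, within the pads' length; the fingertips stand 17 mm ahead of it and the grasp point (between the pads) lies 2 mm behind it; z points along the fingers, y is the line along which they close (so a half turn about z gives the same grasp; the last joint's range is limited). The gripper opens to 88 mm and grips with 3 to 60 N. Pads are 18 mm wide; open, the fingers measure 123 mm over their backs; the gripper's body (75 mm by 187 mm) begins 45 mm behind the grasp point.
Start: joints at [-1.176, 0.536, -0.004, 1.538, 0.003, 1.067, -0.071], TCP at [0.289, 0.582, 0.235] pointing down, gripper open.
Joint ranges: [-2.7, 2.7], [-0.37, 2.16], [-1.27, 1.26], [0.24, 2.4], [-1.31, 4.45], [0.19, 1.91], [-2.76, 2.76]. Speed limits (rad/s): [2.39, 2.39, 3.14, 3.14, 3.14, 3.14, 3.14].

## Interface

Orientations are given as a unit quaternion [x, y, z, w].
In Python, from bench import bot, claw, sensors, get_image, camera_info, finder gives the robot as it stands. Calls block until the motion is done:
- bot.goto(position, orientation): joint-space move of the TCP to a pose.
- bot.line_to(position, rot=None, v=0.15, stop_force=None): straight line of the TCP; rot=None keeps the orientation; v is the mean speed in m/s. With stop_force (N) it stops when the force on the tool has changed by that much, and returns True; else False.
- bot.move_joints(angles): joint-space move.
- claw.gripper_to(opening): finger opening in m; the grip force is fixed at half the most; returns when the fingers have stopped.
- bot.dwell(seconds).
- bot.inverse_kinematics(position, orientation): joint angles nearest the present ones, or None.
- sensors.read_state(): the state.
- get_image(name): name is "scene" or "top"; returns (picture, depth): 420x560x3 uint8, red, green, blue; 420x560 float32, m along the optical axis (not along the pixel's ray), 0 where there is no reading.
- camera_info(name): a dict with "fx", "fy", "cx", "cy" (pixels), "k1" (the pictures are not rectified: a ray, as slopes to the right and down, at radius r is drawn at 1 + k1 r^2 times it, then the intrinsics apply), "camera_from_world" (4x4, takes a point from world to camera coordinates). Camera axes: x right, y down, z forward; pixel columns grow to the right and rows downward; lengths in m; the calibration is good to about 2 mm. A picture is of the moment at which its call begins. camera_info takes no time and is no camera call.
A pose or a line that the arm cannot do raises bot.MotionError and nothing moves.
- bot.close_job(): hands the job in; it is judged then, once.
Trained networks look in the newest picture that a camera, given by its name, has taken for a name from the list of things; names that differ only in an ending like _2 or _b are one class to them, and where a whole thing is asked for, a point or a joint stands for the part that bears it (a point fixed in the world has none). Each returns a list of dicts, best first, with "score" (0 to 1); they miss things now and then, are a little off and sometimes report something else, mostly with a low value. They report only what shows in the picture. A call takes as long as a camera call. They do not tell look-alikes from the thing itself.
- finder.boxes_of(camera, target): "xy" ([column, row] in pixels, amid what is visible of it).
- finder.place_of(camera, target): "xy" ([column, row] in pixels: a listed point, or the origin of a listed thing).
The state is a dict: "t": time; "q": joint angles; "qd": joint speeds; "tau": joint torques, N m; "eef_pos": TCP position; "eef_rot": TCP orientation; "contact_force": force on the tool from outside, world axes, zero at the start; "ft_torque": the same for the moment, N m; "finger_gap": finger opening in m; "grip_force": force on a finger pad.
Only numpy, scipy, OpenCV 4.12 (cv2) and the standard library are available. Lean on these libraries where they do the work, as an engineer would, in place of code of your own. Each camera call takes 0.05 s, during which the arm holds its last target. There are 200 camera calls.

## Task

Load the green two-bay carrier for the kitchen: first stand the tall blue-lidded canister in the back bay (the one away from the robot), let go of it, then stand the short blue-lidded tub in the front bay, so that you never have to reach over it. Set both down on the floor of their bays rather than dropping them, upright, and leave the tall white-lidded canister standing where it is.

Things in the scene. Friction and masses are not known exactly. Their poses are not given: they have to be found in the camera images.
- tall_blue: Tall round canister, amber body, flat BLUE lid. Cylinder 54 mm in diameter, 180 mm tall including the 14 mm lid, which is 57 mm in diameter. Loose, upright, about 0.35 kg (varies by a third). Origin at the centre of its underside, z up along its axis; yaw has no meaning.
- tub_blue: Short round tub, white body, flat BLUE lid. Cylinder 54 mm in diameter, 95 mm tall including the 14 mm lid, which is 57 mm in diameter. Loose, upright, about 0.22 kg (varies by a third). Origin at the centre of its underside, z up; yaw has no meaning. A like tub with a yellow lid is not wanted.
- carrier: Green open carrier, fixed, 230 mm long (x), 105 mm wide (y), 30 mm high. Origin: centre of its underside, on the table; x runs along its length, away from the robot (turned up to 0.3 rad). Two bays 95 x 95 mm inside, centred at x +57.5 mm (back) and -57.5 mm (front), y 0; floor 5 mm up, walls to 30 mm, divider 20 mm thick. Best gripped across (along y): the tall canister blocks x.
- tall_white: Leave alone: tall round canister, same shape as the blue-lidded one (54 mm diameter, 180 mm tall) but WHITE lid, reddish-brown body. Origin at the centre of its underside. The four containers stand beside the carrier, two on its left, two on its right, in any order, at least 150 mm apart.
There are look-alikes about, which are no part of the job. Leave any black, orange or pink look-alike of the tub_blue alone.

How it is judged:
On the way, in this order (a step that is already met when the one before it is completed fails the run):
1. the tall blue-lidded canister stands upright in the back bay, let go of (x of tall_blue in the frame of carrier between 0.0225 and 0.0925 m and y of tall_blue in the frame of carrier between -0.03 and 0.03 m and z of tall_blue in the frame of carrier below 0.012 m and angle between tall_blue's own z axis and vertical below 0.18 rad and contact force between the fingers and tall_blue below 0.1 N and linear speed of tall_blue below 0.02 m/s), for 0.2 s.
2. then the short blue-lidded tub stands upright in the front bay, let go of (x of tub_blue in the frame of carrier between -0.0925 and -0.0225 m and y of tub_blue in the frame of carrier between -0.03 and 0.03 m and z of tub_blue in the frame of carrier below 0.012 m and angle between tub_blue's own z axis and vertical below 0.18 rad and contact force between the fingers and tub_blue below 0.1 N and linear speed of tub_blue below 0.02 m/s), for 0.2 s.
At the end, for the whole second after the job is handed in: Tall blue-lidded canister in the back bay, short blue-lidded tub in the front bay: anywhere within the walls, on the floor (underside under 12 mm above the carrier's underside), within 10 degrees of upright, at rest, released. White-lidded canister within 30 mm of its start (all of step 1 and all of step 2 and distance of tall_white from where it was at the start of the episode below 0.03 m); the robot touches nothing.
It fails at once if the tall white-lidded canister is moved by more than 30 mm or tipped over (distance of tall_white from where it was at the start of the episode above 0.03 m or angle between tall_white's own z axis and vertical above 0.5 rad).
It fails at once if the tall canister is let go with its underside more than 25 mm above the carrier's floor (contact force between the fingers and tall_blue below 0.05 N and z of tall_blue in the frame of carrier above 0.03 m and horizontal distance between tall_blue and carrier below 0.12 m).
It fails at once if the tub is let go with its underside more than 25 mm above the carrier's floor (contact force between the fingers and tub_blue below 0.05 N and z of tub_blue in the frame of carrier above 0.03 m and horizontal distance between tub_blue and carrier below 0.12 m).
It also fails if it takes over 67 s, if anything falls off the work surface, if the arm or the gripper's body presses on something with over 40 N, if the wrist force passes 120 N, or if a joint passes its speed limit or range.

## Working session

There is one attempt and no reset: what is moved stays moved. The work goes in short steps, each a Python script; the robot and the scene stay as the last script left them, time stands still between calls to the robot, and variables do not carry over. Pictures are saved under pics/ and viewed, at most 10 in all, crops included, and the job is handed in when it is done.

```bash
mkdir -p pics; ls
cat > h.py <<'E'
import numpy as np, cv2
from bench import bot, claw, sensors, get_image, camera_info, finder
def world(cam, D, xy):
    i=camera_info(cam); u,v=xy
    K=np.array([[i["fx"],0,i["cx"]],[0,i["fy"],i["cy"]],[0,0,1.]])
    p=cv2.undistortPoints(np.array([[[u,v]]],float),K,np.array([i["k1"],0,0,0.]))[0,0]
    c=int(round(u));r=int(round(v)); w=D[max(r-2,0):r+3,max(c-2,0):c+3]; w=w[w>0]
    d=np.median(w) if len(w) else np.nan
    return (np.linalg.inv(i["camera_from_world"])@np.array([p[0]*d,p[1]*d,d,1]))[:3]
E
python3 - <<'E'
from h import *
np.set_printoptions(precision=3,suppress=True)
for c in("scene","top"):
    I,D=get_image(c); cv2.imwrite(f"pics/{c}0.png",I[:,:,::-1])
    print(c,np.linalg.inv(camera_info(c)["camera_from_world"])[:3,3])
    for n in("tall_blue","tub_blue","carrier","tall_white"):
        for f in(finder.boxes_of,):
            for r in f(c,n)[:5]: print(n,np.array(r["xy"]),round(r["score"],2),world(c,D,r["xy"]))
print(sensors.read_state()["eef_rot"],sensors.read_state()["t"])
E
```

```text
pics
scene [1.223 0.091 0.833]
tall_blue [205.1 147.9] 0.96 [ 0.44  -0.271  0.125]
tub_blue [180.1 209.4] 0.97 [ 0.621 -0.277  0.084]
tub_blue [160.5 174.2] 0.97 [ 0.51  -0.376  0.077]
tub_blue [136.8 213.7] 0.77 [ 0.641 -0.386  0.064]
carrier [205.6 146.7] 0.66 [ 0.439 -0.269  0.129]
carrier [297.5 232.3] 0.65 [ 0.573 -0.     0.013]
tall_white [400.1 230.3] 0.68 [0.618 0.226 0.134]
top [ 0.369 -0.037  1.04 ]
tall_blue [408.7 257. ] 0.73 [ 0.411 -0.263  0.179]
tub_blue [455.8 155.7] 0.9 [ 0.61  -0.389  0.096]
tub_blue [455.7 221.3] 0.84 [ 0.481 -0.38   0.094]
tub_blue [406.2 169.4] 0.71 [ 0.584 -0.29   0.095]
tub_blue [349.8 169.6] 0.58 [ 0.585 -0.18   0.094]
tall_white [131.4 170.4] 0.91 [0.571 0.217 0.179]
[ 0.228  0.974 -0.     0.   ] 0.5
```

View pics/top0.png

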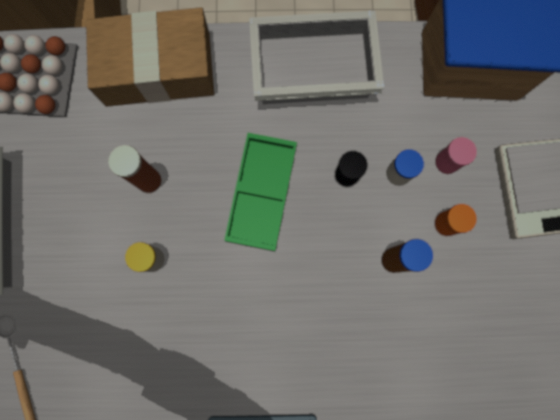

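View pics/scene0.png

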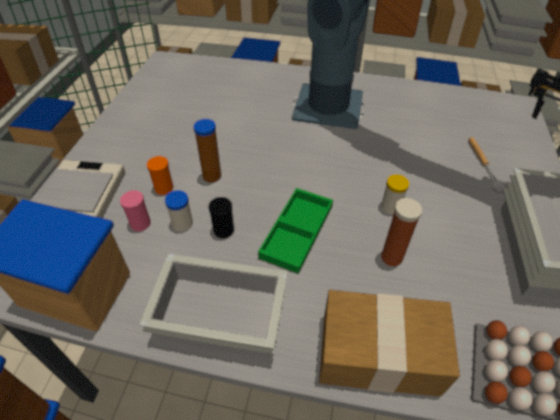

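The top view shows tall_blue's lid at (416,255) and tub_blue's blue lid at (409,164). The other tubs are black (352,165), pink (461,152), orange (461,218) and yellow (140,257). The carrier is at about (262,192), with its back end up and tilted right, and tall_white's lid is at (126,160). Next I'll segment these for positions.

```bash
cat >> h.py <<'E'
from scipy.spatial.transform import Rotation as R
def rays(cam,D,mask):
    i=camera_info(cam); v,u=np.nonzero(mask); d=D[v,u]
    K=np.array([[i["fx"],0,i["cx"]],[0,i["fy"],i["cy"]],[0,0,1.]])
    p=cv2.undistortPoints(np.stack([u,v],1)[:,None].astype(float),K,np.array([i["k1"],0,0,0.]))[:,0]
    return (np.linalg.inv(i["camera_from_world"])@np.c_[p*d[:,None],d,np.ones(len(d))].T).T[:,:3]
def lid(I,D,xy,zmin,zmax,hue):
    h=cv2.cvtColor(I,cv2.COLOR_RGB2HSV); m=np.zeros(D.shape,bool); c,r=map(int,xy); m[r-30:r+31,c-30:c+31]=1
    m&=(abs(h[:,:,0].astype(int)-hue)<12)&(h[:,:,1]>120)&(D>0)
    P=rays("top",D,m); P=P[(P[:,2]>zmin)&(P[:,2]<zmax)]
    (x,y),rad=cv2.minEnclosingCircle(P[:,:2].astype(np.float32)); return np.array([x,y]),rad,P.mean(0)
def carrier(I,D):
    h=cv2.cvtColor(I,cv2.COLOR_RGB2HSV)
    m=(abs(h[:,:,0].astype(int)-65)<15)&(h[:,:,1]>120)&(D>0); m[:,:200]=0; m[:,330:]=0
    P=rays("top",D,m); P=P[(P[:,2]>0.024)&(P[:,2]<.036)]
    rc=cv2.minAreaRect(P[:,:2].astype(np.float32)); b=cv2.boxPoints(rc)
    e=[b[1]-b[0],b[2]-b[1]]; e=max(e,key=np.linalg.norm); e=e if e[0]>0 else -e
    return np.array(rc[0]),np.arctan2(e[1],e[0]),rc[1]
def down(a):
    "tool down, jaw line along world angle a (mod pi)"
    return (R.from_euler('z',a-np.pi/2)*R.from_euler('x',np.pi)).as_quat()
def best(p,a):
    "of the two half-turn equivalents, the one nearest the present joints"
    q=sensors.read_state()["q"]; c=[]
    for k in(0,np.pi):
        s=bot.inverse_kinematics(p,down(a+k))
        if s is not None: c.append((np.abs(np.array(s)-q).max(),k,s))
    c.sort(key=lambda t:t[0]); return down(a+c[0][1]), c[0]
E
python3 - <<'E'
from h import *
np.set_printoptions(precision=3,suppress=True)
I,D=get_image("top")
print("tall",lid(I,D,(416,255),.165,.195,115)); print("tub",lid(I,D,(409,164),.08,.11,115)); print("car",carrier(I,D))
for p,a in(([.42,-.27,.35],0),([.42,-.27,.147],0),([.61,-.29,.062],0),([.6,0,.35],1.4)): print(best(p,a))
E
```

```text
tall (array([ 0.415, -0.277]), 0.02797508053481579, array([ 0.414, -0.276,  0.179]))
tub (array([ 0.596, -0.296]), 0.02812734805047512, array([ 0.596, -0.295,  0.094]))
car (array([ 0.56 , -0.007]), np.float32(-0.21417372), (0.10100100189447403, 0.22697266936302185))
(array([0.707, 0.707, 0.   , 0.   ]), (np.float64(1.1139028554261399), 3.141592653589793, array([-0.428,  0.264,  1.109,  1.825, -0.252,  1.207,  0.758])))
(array([0.707, 0.707, 0.   , 0.   ]), (np.float64(1.1857732582852596), 3.141592653589793, array([-0.243,  0.603,  0.967,  2.043, -0.671,  0.849,  1.115])))
(array([0.707, 0.707, 0.   , 0.   ]), (np.float64(1.2127546199599324), 3.141592653589793, array([ 0.037,  0.852,  0.53 ,  1.588, -0.531,  0.849,  0.775])))
(array([ 0.996, -0.085, -0.   ,  0.   ]), (np.float64(1.4466885743209503), 0, array([-0.663,  0.444,  0.836,  1.571, -0.339,  1.278, -1.518])))
```

Run:
```python
from h import *
np.set_printoptions(precision=3,suppress=True)
s=sensors.read_state(); p=np.array(s["eef_pos"]); 
bot.line_to([p[0],p[1],.34]); 
q=np.array(sensors.read_state()["q"]); q[0]=.52; q[2]=0; bot.move_joints(q)
claw.gripper_to(.085)
x,y=.415,-.277
o,b=best([x,y,.32],.57); print(b)
bot.goto([x,y,.32],o)
bot.line_to([x,y,.147],v=.12,stop_force=8)
claw.gripper_to(0.03); s=sensors.read_state(); print(s["finger_gap"],s["grip_force"],s["eef_pos"],s["contact_force"],s["t"])
bot.line_to([x,y,.29]); s=sensors.read_state(); print(s["finger_gap"],s["contact_force"],s["q"],s["t"])
I,D=get_image("scene"); cv2.imwrite("pics/grasp1.png",I[:,:,::-1])
```

```text
(np.float64(1.0895943109194424), 3.141592653589793, array([ 0.696,  0.2  , -0.228,  1.817,  0.05 ,  1.13 ,  1.021]))
0.0544843052685657 30.000000447034836 [ 0.415 -0.277  0.147] [-0.31   0.096  0.791] 8.25
0.055089637153380236 [-0.059  0.222 -3.249] [ 0.694  0.229 -0.229  1.859  0.059  1.062  1.012] 9.35
```

View pics/grasp1.png

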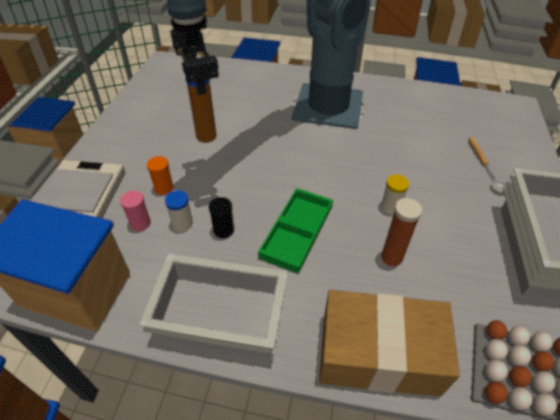

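The canister is held and hanging upright at (203,110), with the neighbours undisturbed. Next, the back bay.

Run:
```python
from h import *
np.set_printoptions(precision=3,suppress=True)
c=np.array([.56,-.007]); yaw=-.214; x,y=c+.0575*np.array([np.cos(yaw),np.sin(yaw)])
o,b=best([x,y,.29],yaw+np.pi/2); print(x,y,b)
bot.goto([x,y,.29],o)
I,D=get_image("top"); print("lidless car",carrier(I,D)); cv2.imwrite("pics/above1.png",I[:,:,::-1])
bot.line_to([x,y,.20]); hit=bot.line_to([x,y,.149],v=.04,stop_force=6)
s=sensors.read_state(); print(hit,s["eef_pos"],s["contact_force"],s["finger_gap"],s["t"])
I,D=get_image("scene"); cv2.imwrite("pics/place1.png",I[150:300,200:400,::-1].repeat(3,0).repeat(3,1))
```

```text
0.6161883820539084 -0.019211294860252724 (np.float64(0.3902310690530314), 3.141592653589793, array([ 0.304,  0.474, -0.487,  1.55 ,  0.233,  1.176,  1.129]))
lidless car (array([0.526, 0.043]), np.float32(0.2185789), (0.1829048991203308, 0.07009951025247574))
True [ 0.616 -0.019  0.152] [-1.044 -0.359  5.527] 0.05446755197015632 12.5333
```

View pics/place1.png

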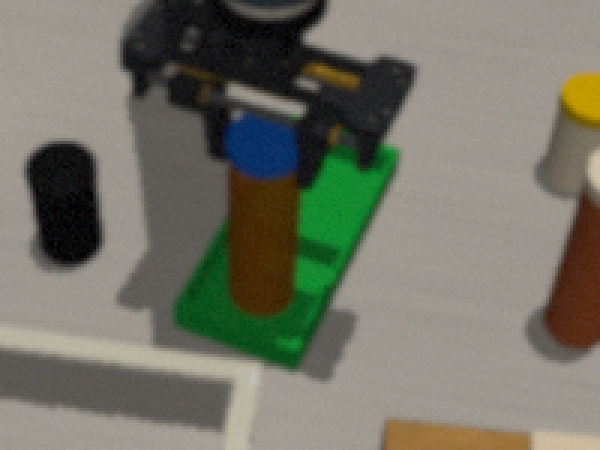

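The canister stands upright on the back bay floor, in the crop at about (263,300), and contact came at the expected height. I'll release it and fetch the tub.

Run:
```python
from h import *
np.set_printoptions(precision=3,suppress=True)
claw.gripper_to(.082); bot.dwell(.4)
p=sensors.read_state()["eef_pos"]; bot.line_to([p[0],p[1],.30])
x,y=.596,-.295
o,b=best([x,y,.26],.15); print(b)
bot.goto([x,y,.26],o)
I,D=get_image("top")
h=cv2.cvtColor(I,cv2.COLOR_RGB2HSV); P=rays("top",D,(abs(h[:,:,0].astype(int)-115)<12)&(h[:,:,1]>120)&(D>0))
P=P[(P[:,2]>.17)&(P[:,2]<.2)&(P[:,0]<.7)&(abs(P[:,1])<.15)]; print("tall lid",len(P),P.mean(0),np.ptp(P,0))
bot.line_to([x,y,.062],v=.12,stop_force=8)
claw.gripper_to(0.03); s=sensors.read_state(); print(s["finger_gap"],s["grip_force"],s["eef_pos"],s["contact_force"])
bot.line_to([x,y,.25]); s=sensors.read_state(); print(s["finger_gap"],s["contact_force"],s["t"])
I,D=get_image("scene"); cv2.imwrite("pics/grasp2.png",I[:,:,::-1])
```

```text
(np.float64(0.6644306162298106), 3.141592653589793, array([ 0.505,  0.548, -0.17 ,  1.46 ,  0.097,  1.142,  0.469]))
tall lid 768 [ 0.613 -0.021  0.184] [0.055 0.053 0.012]
0.05366087983404874 49.39309302717447 [ 0.596 -0.295  0.062] [ 1.217 -0.436  0.192]
0.05445155562507062 [ 0.288 -0.383 -2.855] 19.5917
```

View pics/grasp2.png

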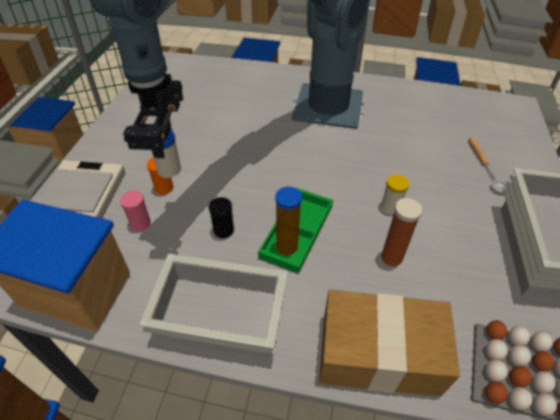

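The tub is held at about (168,155), and the tall canister stands in the back bay at (288,220). I'll bring the tub in from the front side.

Run:
```python
from h import *
np.set_printoptions(precision=3,suppress=True)
c=np.array([.56,-.007]); yaw=-.214; x,y=c-.060*np.array([np.cos(yaw),np.sin(yaw)])
o,b=best([x-.03,y-.12,.27],yaw+np.pi/2); print(x,y,b)
bot.goto([x-.03,y-.12,.27],o); bot.line_to([x,y,.27])
bot.line_to([x,y,.12]); hit=bot.line_to([x,y,.064],v=.04,stop_force=6)
s=sensors.read_state(); print(hit,s["eef_pos"],s["contact_force"],s["finger_gap"],s["t"])
I,D=get_image("scene"); cv2.imwrite("pics/place2.png",I[150:300,200:400,::-1].repeat(3,0).repeat(3,1))
```

```text
0.5013686448133131 0.005742220723741973 (np.float64(0.9012235283384393), 3.141592653589793, array([ 0.577,  0.253, -0.504,  1.901,  0.142,  1.022,  1.369]))
True [0.501 0.006 0.067] [-0.056  0.453  5.524] 0.05402520510502698 23.8667
```

View pics/place2.png

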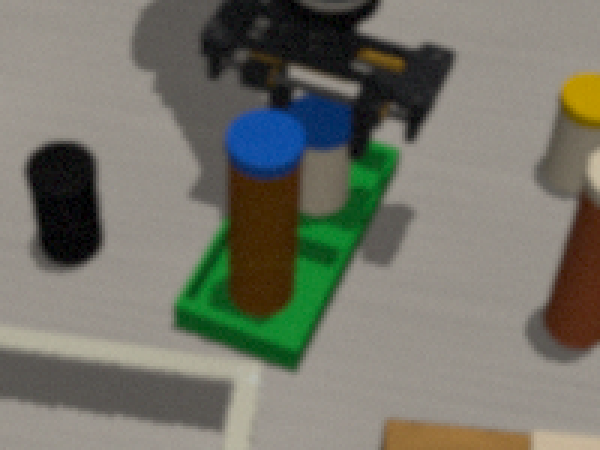

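The tub is on the front bay floor, in the crop at about (325,200), and contact came at the expected height of z 0.067. I'll release, retreat and check.

Run:
```python
from h import *
np.set_printoptions(precision=3,suppress=True)
claw.gripper_to(.080); bot.dwell(.4)
p=sensors.read_state()["eef_pos"]; bot.line_to([p[0],p[1],.27]); bot.line_to([p[0]-.05,p[1]-.2,.3])
bot.dwell(.5)
I,D=get_image("top"); cv2.imwrite("pics/end.png",I[:,:,::-1]); print(sensors.read_state()["t"])
```

```text
28.475
```

View pics/end.png

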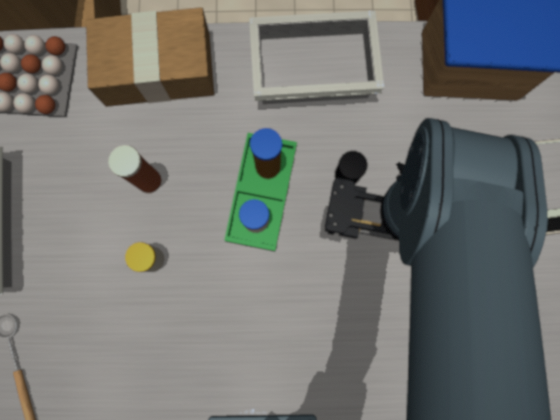

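Both containers stand upright in their bays, with lids at (267,143) and (255,214). tall_white is unmoved at (126,160), and the gripper is clear.

```bash
python3 -c "
from bench import bot
print(bot.close_job())"
```

```text
the job is handed in; nothing more can be done
None
```

The job is handed in (no verdict came back): tall blue canister upright in the back bay, blue-lidded tub upright in the front bay, both set down on the floor and released, white-lidded canister untouched, about 28.5 s on the clock.

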